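# Set a sprung telescopic leg to its length mark and clamp it

## Task

First bleed the stand leg's air spring: pull the round vent knob all the way out, then push it fully home again. Then take hold of the leg's cross handle and draw the leg out until its black ring mark lines up with the nose of the index clip, and while holding it there slide the clamp lever fully closed (away from the leg), not moving the lever before the leg is at the mark. The leg is sprung and is to be kept at the mark by your hand: finish while still holding the handle, and leave the bottle, pen cup and tape measure alone.

Things in the scene. Friction and masses are not known exactly. Their poses are not given: they have to be found in the camera images.
- base: Fixed dark steel plate 380 x 350 x 10 mm on the bench carrying the whole leg. Origin: centre of its underside; its axes are called plate x, y, z (z up). The telescopic leg lies along plate x in the middle: outer tube and black collar (plate x 35 to 65 mm) to +x, bright sliding leg with black rubber foot sticking out to -x. Vent valve at the -y side, clamp lever at the +y side.
- handle_grip (a point): Grip point on the leg's cross handle: upright bar 10 mm thick (plate x), 120 mm long (plate y: 40 mm to the -y side of this point, 80 mm to +y), top 14 mm above this point, lower edge 32 mm below. Pinched lightly across its thickness, the hand can slide along it in plate y and push the lever with the fingers' side. Nearby parts except the lever are under 63 mm high (lever's foot: plate y over 80).
- leg (a joint): How far the leg is drawn out, m, 0 (start, spring-held in) to 0.085; growing moves the leg and handle along plate -x. A return spring pulls it in with about 2.4 N at 0 and 4.5 N at 0.05, plus 0.8 N friction; it goes back in if let go, and closing the lever does not change this.
- leg_mark (a point): Centre of the black ring mark (4 mm wide) round the 24 mm square sliding leg, on its upper face; 50 mm from the handle towards plate -x. Moves with the leg.
- index_nose (a point): Tip of the index clip's thin steel nose (4 mm wide), a small black clip fixed on the rail at the -y side of the leg, 62 mm above the bench at its highest. The ring is at the mark when it has the same plate x as this nose; that needs the leg drawn out 35 to 65 mm.
- index: The index clip itself (20 x 22 x 30 mm), fixed, parallel to the plate; origin: centre of its underside, at the same plate x as the nose.
- lever_face (a point): Middle of the flat face, looking to plate -y, of the clamp lever's black cross arm: 100 mm wide (plate x), 20 mm high (115 to 135 mm above the bench). The arm passes 7 mm above the handle bar, so fingers gripping the handle meet this face from its -y side. Push it to plate +y to close.
- lever (a joint): Clamp lever's slide, m: 0 fully open to 0.030 fully closed at its stop; growing moves the lever along plate +y, away from the leg. Starts 0 to 0.005. About 3 N friction, stays where left.
- knob_grip (a point): Centre of the vent knob: black disc 30 mm across and 18 mm thick on a 10 mm stem, axis level along plate x, 65 mm above the bench. It stands in front (-x) of an aluminium valve block 44 mm wide (plate y) and 80 mm high; when home the knob's back is 27 mm from the block. A brass fitting on the block reaches 96 mm above the bench.
- knob (a joint): Vent knob, m: 0 fully home to 0.025 fully out at its stop; growing moves it along plate -x. Starts home; about 3 N friction, stays where left.
- water: Clear plastic water bottle, 64 mm across, 170 mm tall, standing loose on the bench; bystander. Origin: centre of its underside.
- pencup: Dark empty pen cup, 80 mm across, 100 mm tall, loose; bystander. Origin: centre of its underside.
- tapemeasure: Blue tape measure, 65 x 34 x 58 mm, loose; bystander. Origin: centre of its underside.

How it is judged:
By the outcome, as a careful person would: the job done as asked, in the order asked, and still so for the second after the job is handed in, while the arm keeps its last pose, push and grip.
It also fails if it takes over 48 s, if anything falls off the work surface, if the arm or the gripper's body presses on something with over 40 N, if the wrist force passes 120 N, or if a joint passes its speed limit or range.

## Robot

A 6-joint arm with a two-finger parallel gripper is mounted at the origin on the work surface. World frame = base frame: x ahead of the robot, y to its left, z up, the work surface at z = 0. Lengths are in m, angles in rad, forces in N, time in s.
With the tool pointing down it reaches from about 0.4 to 0.825 m from the base axis. Payload 7 kg.
Tool frame: the origin (TCP) lies on the mounting face of the last link; the fingertips stand 178 mm ahead of it and the grasp point (between the pads) lies arm.grip_depth ahead of it (arm.grip_depth is the distance from the TCP to the grasp point, in m); z points along the fingers, y is the direction in which the jaws open and shut (so a half turn about z gives the same grasp; the last joint's range is limited). The gripper opens to 88 mm and grips with 3 to 60 N. Pads are 19 mm wide; open, the fingers measure 130 mm over their backs; the gripper's body (78 mm by 193 mm) begins 47 mm behind the grasp point.
Start: joints at [-1.007, 0.359, 0.012, 0, -1.224, -0.288], TCP at [0.184, -0.649, 0.405] pointing down, gripper open.
Joint ranges: [-3.07, 3.07], [-1.43, 2.12], [-1.02, 1.25], [-3.03, 1.67], [-3.05, -0], [-3.03, 3.03]. Speed limits (rad/s): [2.39, 2.39, 3.01, 3.14, 3.14, 3.14].

## Interface

Orientations are given as [roll, pitch, yaw] about the fixed x, y, z axes, in that order (R = Rz(yaw) Ry(pitch) Rx(roll)).
In Python, from station import arm gives the robot as it stands.
- The arm moves only by the tool carry_out, never from a script. Its argument "targets" is a list that holds one entry, the list of rows, each a list of 7 numbers: the turn, a rotation vector about the tool's x, y, z in units of 8 degrees (1.0 is 8 degrees), then the shift along the tool's x, y, z in units of 2.5 cm (1.0 is 2.5 cm), then the opening, from -1 (shut) to 1 (fully open). A call has 1 to 20 rows; each row shifts and turns the commanded pose from where the row before left it, along the tool's axes as they then stand; what a row does not reach is not made up. A row lasts 1/8 s, in which the tool goes at most 62.5 mm and 10.7 degrees, less where a joint would pass 70% of its speed; a pose out of reach is approached as far as the arm can. A call with a number of a shift or a turn outside -1 to 1 is refused whole. A call with a gripper value outside its range is refused whole. The fingers move at their own pace and stop on an object; "squeeze" is the grip in N (left out, the last holds). Time passes only in rows, so rows that do not move let the fingers close. It gives the time, the measured TCP pose, the force and the opening at its end, in the units of the state.
- arm.get_state(): the state, without advancing time (a new reading comes with each control period).
- arm.grab_frame(name): name is "side" or "top" or "wrist"; returns (picture, depth): 420x560x3 uint8, red, green, blue; 420x560 float32, m along the optical axis (not along the pixel's ray), 0 where there is no reading.
- arm.camera_model(name): a dict with "camera_matrix" (3x3 intrinsics, pixels), "distortion" ([k1, k2, p1, p2, k3] as OpenCV has them; the pictures are not rectified), "world_from_camera" (4x4, takes a point from camera to world coordinates). Camera axes: x right, y down, z forward; pixel columns grow to the right and rows downward; lengths in m; the calibration is good to about 2 mm. A picture is of the moment at which its call begins: read the wrist's pose just before it. camera_model takes no time and is no camera call; for the wrist camera it gives the pose at the moment of the call.
- arm.job_done(): hands the job in, once; it reports no verdict.
Trained networks look in the newest picture that a camera, given by its name, has taken for a name from the list of things; names that differ only in an ending like _2 or _b are one class to them, and where a whole thing is asked for, a point or a joint stands for the part that bears it (a point fixed in the world has none). Each returns a list of dicts, best first, with "conf" (0 to 1); they miss things now and then, are a little off and sometimes report something else, mostly with a low value. They report only what shows in the picture. A call takes as long as a camera call.
- arm.spot_in(camera, query): "point" ([row, column] in pixels, amid what is visible of it).
- arm.landmark_of(camera, query): "point" ([row, column] in pixels: a listed point, or the origin of a listed thing).
The state is a dict: "t": time; "q": joint angles; "qd": joint speeds; "joint_efforts": joint torques, N m; "eef_pos": TCP position; "ee_rot": TCP orientation; "force": force on the tool from outside, world axes, zero at the start; "moment": the same for the moment, N m; "width": finger opening in m.
Only numpy, scipy, OpenCV 4.12 (cv2) and the standard library are available. Lean on these libraries where they do the work, as an engineer would, in place of code of your own. Each camera call takes 0.05 s, during which the arm holds its last target.

## Working session

There is one attempt and no reset: what is moved stays moved. The work goes in short steps, Python scripts to look and compute and a tool call to move; the robot and the scene stay as the last step left them, time stands still between calls to the robot, and variables do not carry over. Pictures are saved under pics/ and viewed, and the job is handed in when it is done.

Besides the shell and the picture viewer there is one more tool, called after "Call:" by a JSON object that holds its "fn" and its "kwargs", one argument or row to a line. carry_out: Moves the arm, as the interface text tells. Its arguments: {"type":"object","properties":{"targets":{"type":"array"},"squeeze":{"type":"number"}},"required":["targets"]}

```bash
mkdir -p pics; ls
cat > h.py <<'E'
import numpy as np, cv2
from station import arm
from scipy.spatial.transform import Rotation as R
def snap(n,f):
    m=arm.camera_model(n); p,d=arm.grab_frame(n)
    cv2.imwrite('pics/'+f,p[:,:,::-1]); np.savez('pics/'+f+'.npz',p=p,d=d,K=m['camera_matrix'],D=m['distortion'],T=m['world_from_camera'])
    return p,d,m
def ray(m,pt):
    K=np.array(m['camera_matrix']);D=np.array(m['distortion']);T=np.array(m['world_from_camera'])
    u=cv2.undistortPoints(np.array([[[pt[1],pt[0]]]],float),K,D)[0,0]
    return T[:3,3],T[:3,:3]@np.array([u[0],u[1],1.])
def atz(m,pt,z):
    o,r=ray(m,pt); return o+r*(z-o[2])/r[2]
def atd(m,pt,d):
    o,r=ray(m,pt); return o+r*d[int(round(pt[0])),int(round(pt[1]))]
def proj(m,P):
    T=np.linalg.inv(np.array(m['world_from_camera'])); 
    c=(T[:3,:3]@np.atleast_2d(P).T).T+T[:3,3]
    return cv2.projectPoints(c,np.zeros(3),np.zeros(3),np.array(m['camera_matrix']),np.array(m['distortion']))[0][:,0,::-1]
E
python3 - <<'E'
from h import *
np.set_printoptions(precision=4,suppress=True)
print(arm.get_state(), arm.grip_depth)
for c in ['top','side']:
    p,d,m=snap(c,c+'0.png')
    print(c,np.array(m['world_from_camera']))
    for q in ['base','handle_grip','leg_mark','index_nose','index','lever_face','knob_grip','water','pencup','tapemeasure']:
        for r in arm.landmark_of(c,q)[:2]:
            print(q,r['conf'],np.round(r['point'],1),atd(m,r['point'],d))
E
```

```text
pics
{'t': 0.0, 'q': array([-1.0069,  0.3593,  0.0111, -0.0004, -1.2241, -0.2881]), 'qd': array([ 0.0002, -0.001 , -0.    , -0.0014, -0.0003,  0.0009]), 'joint_efforts': array([  0.0009, -58.2718,  29.306 ,   6.9973,   0.0067,  -0.0002]), 'eef_pos': array([ 0.1837, -0.6493,  0.4038]), 'ee_rot': array([ 3.14  , -0.0001, -2.8659]), 'force': array([-1.1137, -0.6526, -0.2962]), 'moment': array([ 0.0034, -0.0112,  0.0037]), 'width': 0.08768108437540671} 0.1593
top [[ 0.0254 -0.9814  0.1901  0.3474]
 [-0.9995 -0.028  -0.0112 -0.0289]
 [ 0.0163 -0.1897 -0.9817  1.0482]
 [ 0.      0.      0.      1.    ]]
base 0.75 [190.7 271. ] [ 0.5964 -0.0062  0.0128]
handle_grip 0.71 [184.4 270.1] [ 0.5888 -0.0057  0.1089]
leg_mark 0.59 [207.2 258.9] [0.5436 0.0224 0.0493]
index_nose 0.56 [222.8 261.7] [0.503  0.0136 0.0538]
index 0.5 [191.9 271.8] [ 0.5933 -0.0084  0.012 ]
index 0.38 [230.2 270. ] [ 0.4853 -0.0077  0.0504]
lever_face 0.65 [194.5 244.5] [0.5846 0.0639 0.0104]
lever_face 0.61 [167.8 132.8] [0.6405 0.3587 0.0454]
knob_grip 0.49 [208.4 312.1] [ 0.5381 -0.1103  0.0809]
water 0.8 [166.3 132.1] [0.6406 0.3559 0.0588]
pencup 0.97 [169.6 402.9] [ 0.6499 -0.3461  0.0666]
tapemeasure 0.72 [279.3 432.8] [ 0.3716 -0.4261  0.0353]
side [[-0.6982 -0.4756  0.5351 -0.1262]
 [-0.7159  0.4565 -0.5283  0.6366]
 [ 0.007  -0.7519 -0.6592  0.9334]
 [ 0.      0.      0.      1.    ]]
base 0.85 [234.  256.2] [0.5739 0.0225 0.04  ]
base 0.46 [302.3 114.3] [0.6377 0.3897 0.0298]
handle_grip 0.77 [207.2 258.3] [0.5889 0.0001 0.1037]
leg_mark 0.74 [231.8 265.2] [0.557  0.0082 0.0496]
index_nose 0.43 [244.9 280.3] [ 0.5267 -0.0138  0.0113]
index 0.46 [247.3 289.5] [ 0.4877 -0.006   0.0368]
lever_face 0.94 [217.5 249.3] [0.5504 0.0624 0.1344]
water 0.8 [302.6 114.6] [0.6345 0.3903 0.0322]
pencup 0.75 [163.6 329.1] [ 0.6604 -0.3443  0.0208]
tapemeasure 0.6 [302.7 115.6] [0.637  0.3874 0.0271]
tapemeasure 0.48 [232.3 255.7] [0.5151 0.0754 0.1212]
```

Run:
```python
import cv2
a=cv2.imread('pics/top0.png');cv2.imwrite('pics/top0c.png',cv2.resize(a[100:300,180:380],(800,800),interpolation=cv2.INTER_CUBIC)[:600])
b=cv2.imread('pics/side0.png');cv2.imwrite('pics/side0c.png',cv2.resize(b[150:300,170:370],(800,600),interpolation=cv2.INTER_CUBIC))
```

```text
(no output)
```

View pics/top0.png

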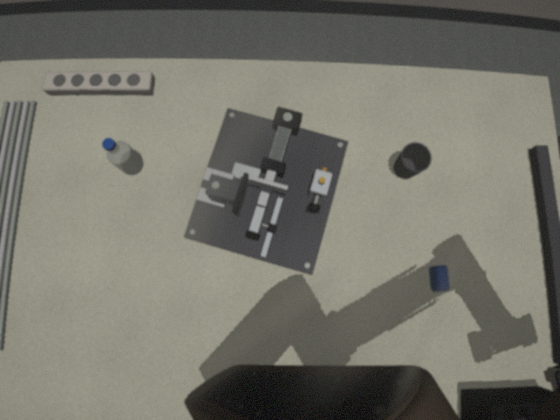

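View pics/side0.png

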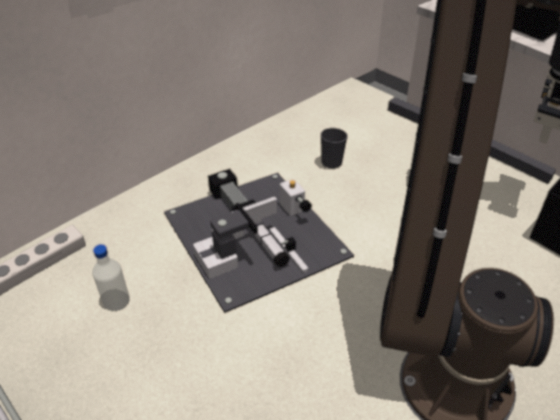

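```bash
sleep 0
```

```text
(no output)
```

View pics/top0c.png

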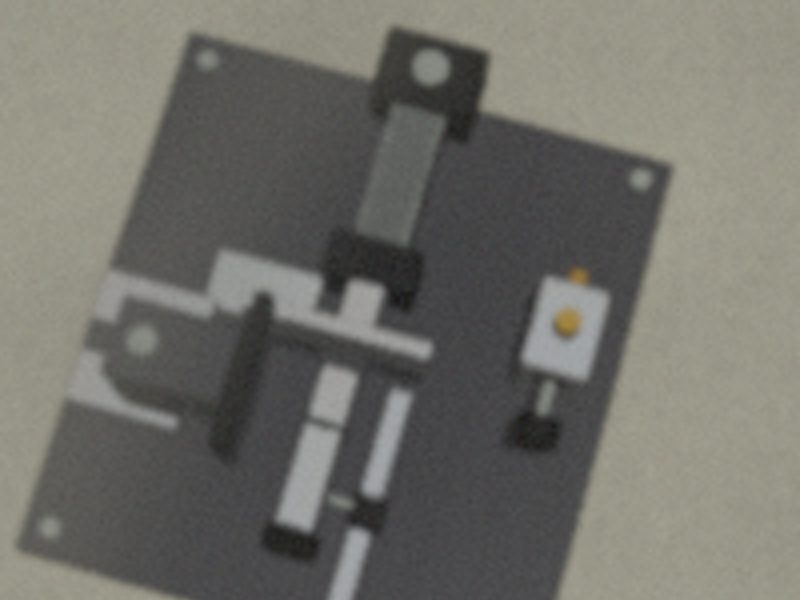

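View pics/side0c.png

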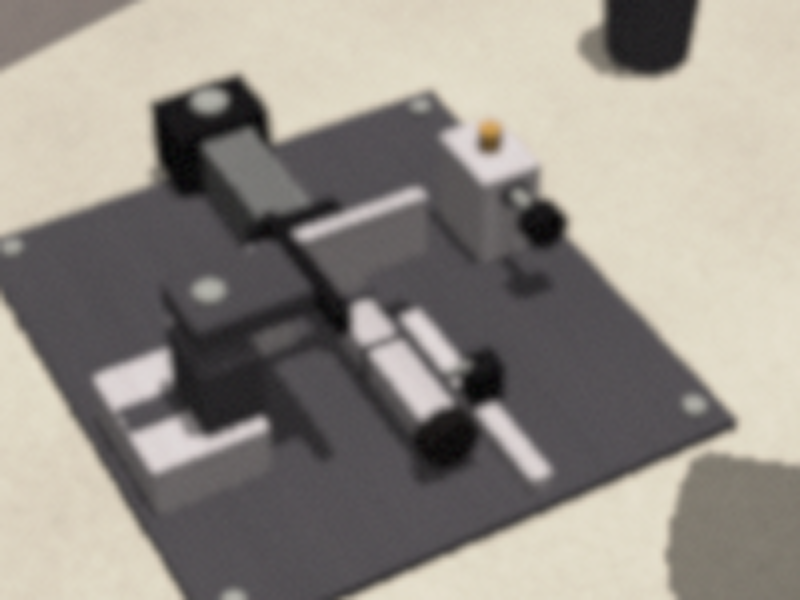

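```bash
cat >> h.py <<'E'
def load(f):
    z=np.load('pics/'+f+'.npz'); return z['p'],z['d'],dict(camera_matrix=z['K'],distortion=z['D'],world_from_camera=z['T'])
E
python3 - <<'E'
from h import *
np.set_printoptions(precision=4,suppress=True)
p,d,m=load('top0.png')
g=cv2.cvtColor(p,cv2.COLOR_RGB2GRAY)
# plate corners via mask of dark region; refine by line fits
c=lambda x,y:((100+(y+.5)/4-.5),(180+(x+.5)/4-.5))
cor=[c(190,33),c(672,163),c(18,548),(274,313)]
W=np.array([atz(m,q,.010) for q in cor]);print(W)
# local: (+x,+y),(+x,-y),(-x,+y),(-x,-y)
L=np.array([[.19,.175],[.19,-.175],[-.19,.175],[-.19,-.175]])
# refine edges
P=np.array(cor)
def edge(a,b):
    pts=[]
    for t in np.linspace(.1,.9,33):
        q=a+(b-a)*t; n=np.array([-(b-a)[1],(b-a)[0]]);n/=np.linalg.norm(n)
        s=np.arange(-6,6.01,.25)
        v=cv2.remap(cv2.GaussianBlur(g,(0,0),1).astype(np.float32),(q[1]+s*n[1]).astype(np.float32)[None],(q[0]+s*n[0]).astype(np.float32)[None],cv2.INTER_LINEAR)[0]
        gr=np.abs(np.gradient(v)); k=gr.argmax()
        if gr[k]>2: pts.append(atz(m,q+s[k]*n,.010)[:2])
    pts=np.array(pts); 
    for _ in range(3):
        ctr=np.median(pts,0) if _==0 else pts.mean(0); u=np.linalg.svd(pts-pts.mean(0))[2]; r=(pts-pts.mean(0))@u[1]
        pts=pts[abs(r)<2*r.std()+1e-4]
    return pts.mean(0),u[0],len(pts),r.std()
for a,b in [(0,1),(2,3),(0,2),(1,3)]:
    mu,u,n,s=edge(P[a],P[b]); print(a,b,mu,np.degrees(np.arctan2(u[1],u[0])),n,s)
ex=W.mean(0); 
A=L-0;B=W[:,:2]-W[:,:2].mean(0)
th=np.arctan2((A[:,0]*B[:,1]-A[:,1]*B[:,0]).sum(),(A*B).sum());print('yaw',np.degrees(th),W.mean(0), [np.linalg.norm(W[0]-W[1]),np.linalg.norm(W[0]-W[2])])
Rz=np.array([[np.cos(th),-np.sin(th)],[np.sin(th),np.cos(th)]]);o=W.mean(0)[:2]
np.savez('plate.npz',R=Rz,o=o,th=th)
pl=lambda w:np.r_[(w[:2]-o)@Rz,w[2]]
for n,q,z in [('ring',c(325,425),.05),('nose',c(332,498),.06),('handleend',c(430,348),.108),('handlejunc_front',c(352,330),.108),('knobtop',c(533,432),.08),('leverface_top',c(268,295),.135),('leverface2',c(240,400),.135),('block',c(567,325),.08)]:
    w=atz(m,q,z);print(n,w,'plate',pl(w),'depthpt',atd(m,q,d)[2])
E
```

```text
[[ 0.8317  0.1242  0.01  ]
 [ 0.7459 -0.2125  0.01  ]
 [ 0.4674  0.2171  0.01  ]
 [ 0.3803 -0.1209  0.01  ]]
0 1 [ 0.7886 -0.0465] -104.660712056113 25 0.0008948593807615117
2 3 [0.4221 0.0505] -104.51618651432955 31 0.0006948227383610346
0 2 [0.6565 0.1701] 165.13000502399035 23 0.0006510730058787257
1 3 [ 0.5591 -0.1652] 165.4407742007828 30 0.0005935848509650218
yaw -14.274633333058576 [0.6063 0.002  0.01  ] [np.float64(0.3473750620540478), np.float64(0.3759239523290038)]
ring [0.5471 0.0174 0.05  ] plate [-0.0613  0.0004  0.05  ] depthpt 0.05152957150588844
nose [0.4988 0.0109 0.06  ] plate [-0.1064 -0.0178  0.06  ] depthpt 0.05283713805594825
handleend [ 0.5847 -0.047   0.108 ] plate [-0.0089 -0.0528  0.108 ] depthpt 0.10794413717853113
handlejunc_front [0.5946 0.0005 0.108 ] plate [-0.011  -0.0043  0.108 ] depthpt 0.10455370930951469
knobtop [ 0.5403 -0.1123  0.08  ] plate [-0.0358 -0.127   0.08  ] depthpt 0.0806270175081154
leverface_top [0.6074 0.05   0.135 ] plate [-0.0108  0.0468  0.135 ] depthpt 0.03283059267897959
leverface2 [0.5435 0.0636 0.135 ] plate [-0.0761  0.0442  0.135 ] depthpt 0.127193930144183
block [ 0.6092 -0.1329  0.08  ] plate [ 0.0361 -0.13    0.08  ] depthpt 0.09723275283850874
```

Call:
{"fn": "carry_out", "kwargs": {
  "targets": [
    [[0,0,0,-0.98,0.84,0,1],[0,0,0,-0.98,0.84,0,1],[0,0,0,-0.98,0.84,0,1],[0,0,0,-0.98,0.84,0,1],[0,0,0,-0.98,0.84,0,1],[0,0,0,-0.98,0.84,0,1],[0,0,0,-0.98,0.84,0,1],[0,0,0,-0.98,0.84,0,1],[0,0,0,-0.98,0.84,0,1],[0,0,0,-0.98,0.84,0,1],[0,0,0,-0.98,0.84,0,1],[0,0,0,-0.98,0.84,0,1],[0,0,0,-0.98,0.84,0,1],[0,0,0,-0.98,0.84,0,1],[0,0,0,-0.98,0.84,0,1],[0,0,0,-0.98,0.84,0,1],[0,0,0.95,0,0,0,1],[0,0,0.95,0,0,0,1],[0,0,0.95,0,0,0,1],[0,0,0.95,0,0,0,1]]
  ]
}}

```text
t: 3.6
eef_pos: [0.4695, -0.2194, 0.4048]
ee_rot: [3.142, 0.0, 2.883]
force: [-0.6, -0.7, 0.3]
width: 0.0877
```

Run:
```python
from h import *
np.set_printoptions(precision=4,suppress=True)
s=arm.get_state();print(s['t'],s['q'],s['eef_pos'],s['ee_rot'],s['force'])
p,d,m=snap('wrist','w1.png');print(np.array(m['world_from_camera']))
```

```text
3.6 [-0.058   0.0993 -0.3293 -0.     -1.1418 -1.7718] [ 0.4695 -0.2194  0.4048] [3.1415 0.0004 2.8826] [-0.635  -0.6598  0.2727]
[[ 0.2559  0.9326  0.2545  0.4011]
 [ 0.9667 -0.2467 -0.0679 -0.2007]
 [-0.0005  0.2634 -0.9647  0.3849]
 [ 0.      0.      0.      1.    ]]
```

View pics/w1.png

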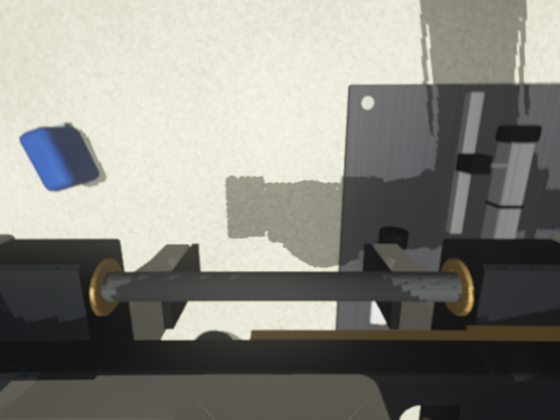

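Call:
{"fn": "carry_out", "kwargs": {
  "targets": [
    [[0,0,0,-0.32,0.98,0,1],[0,0,0,-0.32,0.98,0,1],[0,0,0,-0.32,0.98,0,1],[0,0,0,-0.32,0.98,0,1],[0,0,0,-0.32,0.98,0,1],[0,0,0,0,0,0,1]]
  ]
}}

```text
t: 4.4
eef_pos: [0.5398, -0.1099, 0.4045]
ee_rot: [-3.142, -0.0, 2.89]
force: [-0.2, 0.3, -0.9]
width: 0.0874
```

Run:
```python
from h import *
np.set_printoptions(precision=4,suppress=True)
s=arm.get_state();print(s['t'],s['q'],s['eef_pos'],s['ee_rot'],s['force'])
p,d,m=snap('wrist','w2.png')
for q in ['knob_grip','leg_mark','index_nose','handle_grip','lever_face']:
    for r in arm.landmark_of('wrist',q)[:2]: print(q,r['conf'],np.round(r['point'],1),atd(m,r['point'],d))
```

```text
4.4 [ 0.1549  0.1551 -0.2641  0.     -1.1516 -1.9768] [ 0.5398 -0.1099  0.4045] [-3.1416 -0.      2.8904] [-0.1709  0.2736 -0.8628]
knob_grip 0.76 [199.9 280.4] [ 0.5411 -0.1105  0.0798]
knob_grip 0.38 [187.  481.3] [0.5632 0.0586 0.1198]
leg_mark 0.93 [168.7 399.9] [0.5469 0.0186 0.0481]
leg_mark 0.61 [227. 396.] [ 0.5868 -0.0118  0.1052]
index_nose 0.83 [122.9 388.5] [0.4991 0.02   0.0301]
handle_grip 0.68 [228.6 396.6] [ 0.587  -0.0126  0.1087]
lever_face 0.55 [185.5 483.7] [0.5613 0.0589 0.1229]
```

View pics/w2.png

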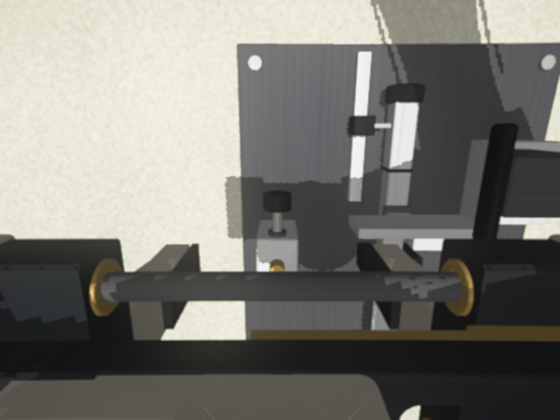

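Run:
```python
from h import *
np.set_printoptions(precision=4,suppress=True,linewidth=200)
p,d,m=load('w2.png')
th=np.radians(-14.6);Rz=np.array([[np.cos(th),-np.sin(th)],[np.sin(th),np.cos(th)]]);o=np.array([.6063,.002])
np.savez('plate.npz',R=Rz,o=o)
pl=lambda w:np.r_[(w[:2]-o)@Rz,w[2]]
print('grasp',pl(np.array([.5398,-.1099,0])))
# yaw check : plate edge z=.01 left and top
for q in [(44.5,240),(44.5,400),(44.5,530)]: print('topedge',pl(atz(m,q,.01)))
for q in [(60,238),(200,243),(300,247)]: print('leftedge',pl(atz(m,q,.01)))
for r in range(186,226,3): print(r,p[r,277].astype(int).sum(),pl(atd(m,(r,277),d)))
for c in range(258,298,3): print(c,p[205,c].astype(int).sum(),pl(atd(m,(205,c),d)))
print('block front',[pl(atd(m,(r,262),d)) for r in (215,220,222,225,230)])
for n,q,z in [('ring',(169,400),.0485),('noseT',(126,391),.06),('nose',(126,391),.05)]: print(n,pl(atz(m,q,z)),pl(atd(m,q,d)))
a=p[90:240,330:530,::-1];cv2.imwrite('pics/w2c.png',cv2.resize(a,(800,600),interpolation=cv2.INTER_CUBIC))
```

```text
grasp [-0.0361 -0.125   0.    ]
topedge [-0.1882 -0.1691  0.01  ]
topedge [-0.1885  0.0013  0.01  ]
topedge [-0.1876  0.1376  0.01  ]
leftedge [-0.1732 -0.1718  0.01  ]
leftedge [-0.0179 -0.1709  0.01  ]
leftedge [ 0.1183 -0.1693  0.01  ]
186 194 [-0.0356 -0.1296  0.0114]
189 183 [-0.0316 -0.1296  0.0098]
192 106 [-0.0395 -0.1289  0.0647]
195 108 [-0.0393 -0.1287  0.078 ]
198 131 [-0.0368 -0.1287  0.0805]
201 131 [-0.0335 -0.1287  0.0793]
204 127 [-0.0304 -0.1287  0.0793]
207 129 [-0.0274 -0.1287  0.0795]
210 122 [-0.0247 -0.1287  0.081 ]
213 351 [-0.0188 -0.1288  0.0711]
216 385 [-0.0152 -0.1288  0.0696]
219 385 [-0.0121 -0.1288  0.07  ]
222 386 [-0.0089 -0.1288  0.0702]
225 382 [-0.0058 -0.1288  0.0709]
258 209 [-0.0118 -0.1527  0.0106]
261 203 [-0.012  -0.149   0.0114]
264 131 [-0.0271 -0.1421  0.0705]
267 123 [-0.0286 -0.1387  0.0764]
270 123 [-0.0294 -0.1356  0.0794]
273 128 [-0.0293 -0.1327  0.079 ]
276 129 [-0.0296 -0.1297  0.0801]
279 119 [-0.0294 -0.1267  0.0793]
282 107 [-0.0294 -0.1237  0.0793]
285 99 [-0.029  -0.1207  0.0777]
288 95 [-0.0284 -0.1177  0.0752]
291 148 [-0.0268 -0.1144  0.0688]
294 184 [-0.012  -0.1089  0.0106]
297 182 [-0.0119 -0.1052  0.01  ]
block front [array([ 0.0006, -0.1479,  0.0114]), array([ 0.0055, -0.1477,  0.0162]), array([ 0.0053, -0.1472,  0.025 ]), array([ 0.0054, -0.1465,  0.0362]), array([ 0.0058, -0.1456,  0.0529])]
ring [-0.0614  0.001   0.0485] [-0.0613  0.0012  0.0482]
noseT [-0.1053 -0.0165  0.06  ] [-0.1052 -0.0101  0.0408]
nose [-0.1052 -0.0132  0.05  ] [-0.1052 -0.0101  0.0408]
```

View pics/w2c.png

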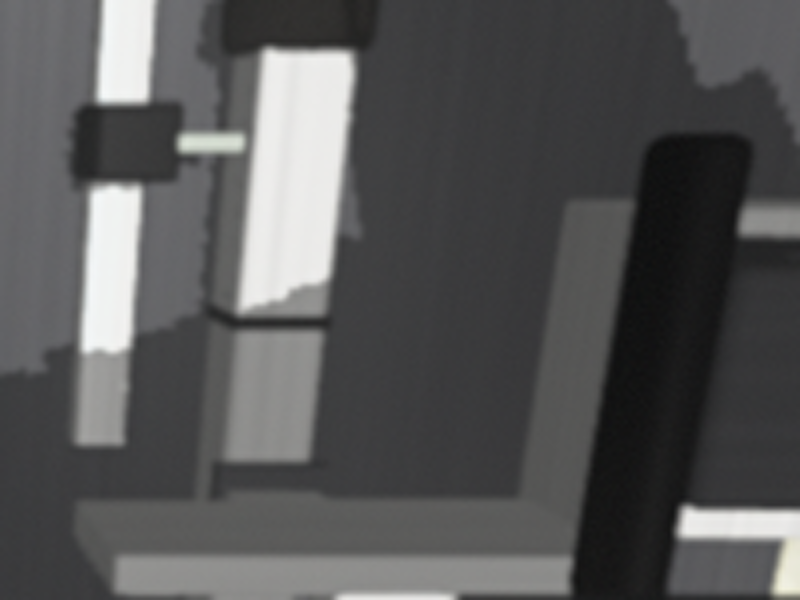

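Call:
{"fn": "carry_out", "kwargs": {
  "targets": [
    [[0,0,0,-0.2,-0.14,0,1],[0,0,0,0,0,1,1],[0,0,0,0,0,1,1],[0,0,0,0,0,1,1],[0,0,0,0,0,1,1],[0,0,0,0,0,1,1],[0,0,0,0,0,1,1],[0,0,0,0,0,0.6,1],[0,0,0,0,0,0.4,1],[0,0,0,0,0,0,-0.35],[0,0,0,0,0,0,-0.35],[0,0,0,0,0,0,-0.6],[0,0,0,0,0,0,-1],[0,0,0,0,0,0,-1],[0,0,0,0,0,0,-1]]
  ],
  "squeeze": 25
}}

```text
t: 6.58
eef_pos: [0.543, -0.1156, 0.2298]
ee_rot: [3.142, 0.0, 2.887]
force: [-0.2, 0.2, -0.4]
width: 0.0333
```

Run:
```python
from h import *
np.set_printoptions(precision=4,suppress=True)
s=arm.get_state();print(s['t'],s['q'],s['eef_pos'],s['ee_rot'],s['force'],s['width'])
p,d,m=snap('wrist','w3.png')
```

```text
6.575 [ 0.143   0.3415 -0.469   0.     -0.7601 -1.9686] [ 0.543  -0.1156  0.2298] [3.1415 0.0001 2.8868] [-0.2034  0.246  -0.431 ] 0.03334704897400806
```

View pics/w3.png

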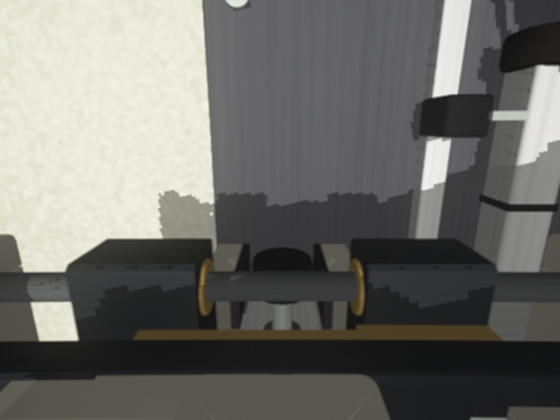

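Call:
{"fn": "carry_out", "kwargs": {
  "targets": [
    [[0,0,0,0,0,0,-1],[0,0,0,0,0,0,-1],[0,0,0,0,0,0,-1],[0,0,0,0.2,0,0,-1],[0,0,0,0.2,0,0,-1],[0,0,0,0.2,0,0,-1],[0,0,0,0.2,0,0,-1],[0,0,0,0.12,0,0,-1],[0,0,0,0,0,0,-1]]
  ],
  "squeeze": 25
}}

```text
t: 7.75
eef_pos: [0.5204, -0.1095, 0.2297]
ee_rot: [3.141, 0.0, 2.887]
force: [1.9, 5.5, -1.4]
width: 0.0292
```

Run:
```python
from h import *
np.set_printoptions(precision=4,suppress=True)
s=arm.get_state();print(s['t'],s['eef_pos'],s['ee_rot'],s['force'],s['width'])
print((s['eef_pos']-np.array([.543,-.1156,0]))[:2]@np.load('plate.npz')['R'])
```

```text
7.75 [ 0.5204 -0.1095  0.2297] [3.1412 0.     2.8869] [ 1.8932  5.4935 -1.3814] 0.029183364753932708
[-0.0234  0.0002]
```

Call:
{"fn": "carry_out", "kwargs": {
  "targets": [
    [[0,0,0,0.1,0,0,-1],[0,0,0,0.1,0,0,-1],[0,0,0,0,0,0,-1]]
  ]
}}

```text
t: 8.12
eef_pos: [0.5178, -0.1088, 0.2299]
ee_rot: [3.141, 0.005, 2.888]
force: [14.6, -4.2, -14.5]
width: 0.0294
```

Run:
```python
from h import *
np.set_printoptions(precision=4,suppress=True)
s=arm.get_state();print(s['t'],s['eef_pos'],s['ee_rot'],s['force'],s['width'])
R2=np.load('plate.npz')['R'];print((s['eef_pos']-np.array([.543,-.1156,0]))[:2]@R2, s['force'][:2]@R2)
p,d,m=snap('wrist','w4.png')
p,d,m=snap('side','s4.png');cv2.imwrite('pics/s4c.png',cv2.resize(p[150:270,230:390,::-1],(800,600),interpolation=cv2.INTER_CUBIC))
```

```text
8.125 [ 0.5178 -0.1088  0.2299] [3.1408 0.0053 2.8876] [ 14.5875  -4.2403 -14.4775] 0.029385743915229332
[-0.0261  0.0002] [15.1853 -0.4263]
```

View pics/w4.png

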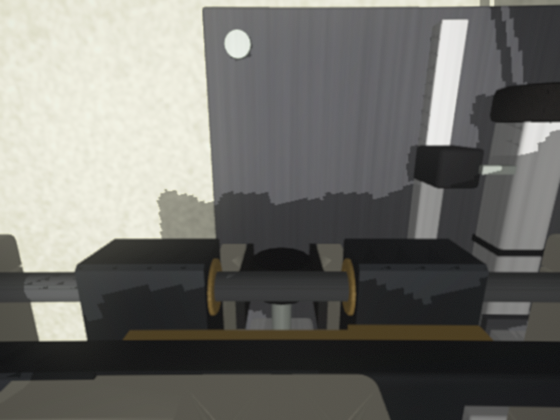

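View pics/s4c.png

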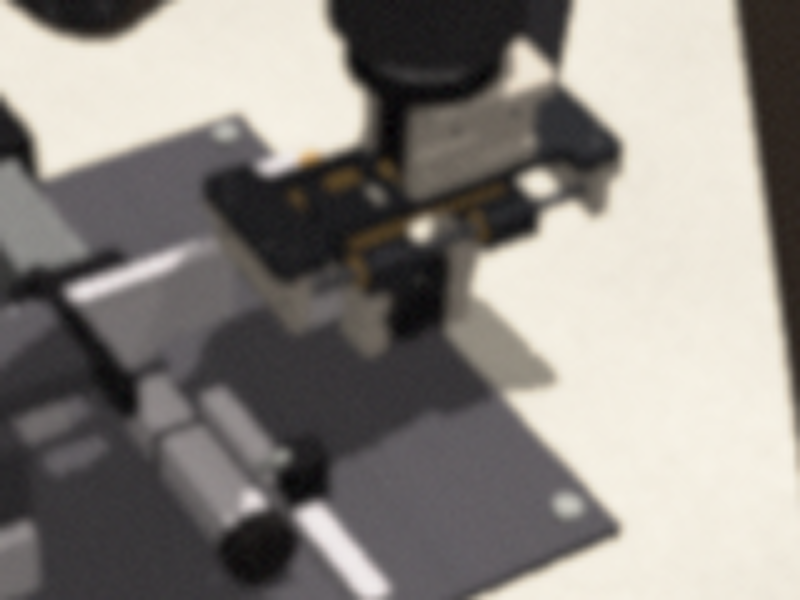

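Call:
{"fn": "carry_out", "kwargs": {
  "targets": [
    [[0,0,0,-0.12,0,0,-1],[0,0,0,-0.2,0,0,-1],[0,0,0,-0.2,0,0,-1],[0,0,0,-0.2,0,0,-1],[0,0,0,-0.2,0,0,-1],[0,0,0,-0.16,0,0,-1],[0,0,0,-0.12,0,0,-1],[0,0,0,0,0,0,-1]]
  ]
}}

```text
t: 9.22
eef_pos: [0.5436, -0.1156, 0.2297]
ee_rot: [3.142, -0.003, 2.887]
force: [-3.4, 8.3, 5.2]
width: 0.0294
```

Run:
```python
from h import *
np.set_printoptions(precision=4,suppress=True)
s=arm.get_state();print(s['t'],s['eef_pos'],s['ee_rot'],s['force'],s['width'])
R2=np.load('plate.npz')['R'];print((s['eef_pos']-np.array([.543,-.1156,0]))[:2]@R2, s['force'][:2]@R2)
```

```text
9.225 [ 0.5436 -0.1156  0.2297] [ 3.1416 -0.003   2.8865] [-3.3625  8.2941  5.1831] 0.02941930392147987
[0.0006 0.0002] [-5.3446  7.1787]
```

Call:
{"fn": "carry_out", "kwargs": {
  "targets": [
    [[0,0,0,-0.08,0,0,-1],[0,0,0,-0.04,0,0,-1],[0,0,0,0,0,0,-1]]
  ]
}}

```text
t: 9.6
eef_pos: [0.5445, -0.1158, 0.2296]
ee_rot: [-3.141, -0.007, 2.886]
force: [-13.8, 16.1, 14.9]
width: 0.0295
```

Run:
```python
from h import *
np.set_printoptions(precision=4,suppress=True)
s=arm.get_state();print(s['t'],s['eef_pos'],s['ee_rot'],s['force'],s['width'])
R2=np.load('plate.npz')['R'];print((s['eef_pos']-np.array([.543,-.1156,0]))[:2]@R2, s['force'][:2]@R2)
```

```text
9.6 [ 0.5445 -0.1158  0.2296] [-3.1413 -0.0074  2.8861] [-13.7518  16.0949  14.8623] 0.02949164098138892
[0.0015 0.0002] [-17.3647  12.1088]
```

Call:
{"fn": "carry_out", "kwargs": {
  "targets": [
    [[0,0,0,0,0,0,-0.1],[0,0,0,0,0,0,0.3],[0,0,0,0,0,0,0.3],[0,0,0,0,0,0,0.3],[0,0,0,0,0,-0.6,0.3],[0,0,0,0,0,-1,0.5],[0,0,0,0,0,-1,1],[0,0,0,0,0,-1,1],[0,0,0,0,0,-0.8,1],[0,0,0,0,0,0,1]]
  ]
}}

```text
t: 10.85
eef_pos: [0.5483, -0.1169, 0.3423]
ee_rot: [3.14, 0.004, 2.887]
force: [-0.5, -0.4, -1.3]
width: 0.0872
```

Run:
```python
from h import *
np.set_printoptions(precision=4,suppress=True)
s=arm.get_state();print(s['t'],s['eef_pos'],s['ee_rot'],s['force'],s['width'])
p,d,m=snap('wrist','w5.png')
Z=np.load('plate.npz');pl=lambda w:np.r_[(w[:2]-Z['o'])@Z['R'],w[2]]
print('grasp',pl(s['eef_pos']))
for r in range(195,250,4): print(r,p[r,280].astype(int).sum(),pl(atd(m,(r,280),d)))
```

```text
10.85 [ 0.5483 -0.1169  0.3423] [3.1404 0.0041 2.887 ] [-0.4848 -0.44   -1.3293] 0.08724127164740778
grasp [-0.0261 -0.1297  0.3423]
195 94 [-0.0391 -0.1299  0.0653]
199 96 [-0.0388 -0.1299  0.0783]
203 117 [-0.0359 -0.1299  0.0797]
207 112 [-0.032  -0.1299  0.0775]
211 112 [-0.0295 -0.1299  0.0805]
215 113 [-0.0261 -0.1299  0.0801]
219 175 [-0.0226 -0.1299  0.0796]
223 373 [-0.0161 -0.1299  0.0697]
227 367 [-0.0127 -0.1299  0.07  ]
231 370 [-0.009  -0.1299  0.0696]
235 368 [-0.0055 -0.1299  0.0698]
239 369 [-0.002  -0.1299  0.07  ]
243 258 [ 0.0017 -0.1299  0.0699]
247 196 [ 0.0035 -0.1299  0.0743]
```

View pics/w5.png

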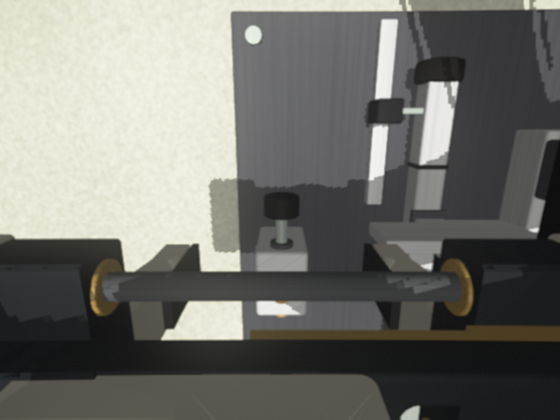

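```bash
cat > rn.py <<'E'
from h import *
import sys
def measure(f,ringbox,nosebox):
    p,d,m=load(f)
    Z=np.load('plate.npz');pl=lambda w:np.r_[(w[:2]-Z['o'])@Z['R'],w[2]]
    g=cv2.cvtColor(p,cv2.COLOR_RGB2GRAY).astype(float)
    out=[]
    for (r0,r1,c0,c1),sg,z in [(ringbox,-1,.0485),(nosebox,1,.055)]:
        xs=[]
        for c in range(c0,c1):
            col=sg*g[r0:r1,c]; base=np.interp(np.arange(r1-r0),[0,r1-r0-1],[col[:2].mean(),col[-2:].mean()]); w=np.clip(col-base,0,None); w[w<.3*w.max()]=0
            r=(w*np.arange(r0,r1)).sum()/w.sum(); xs.append(pl(atz(m,(r,c),z))); 
            print(c,round(r,2),xs[-1])
        out.append(np.median(xs,0)[0])
    print('ring x %.4f nose x %.4f draw %.4f'%(out[0],out[1],out[0]-out[1]))
E
python3 - <<'E'
from rn import *
measure('w5.png',(161,173,415,440),(105,118,407,420))
measure('w2.png',(164,175,390,408),(120,133,379,388))
E
```

```text
415 165.86 [-0.06091381 -0.01394311  0.0485    ]
416 166.02 [-0.06077477 -0.01307324  0.0485    ]
417 166.44 [-0.06041129 -0.01217704  0.0485    ]
418 166.85 [-0.06005826 -0.01128158  0.0485    ]
419 166.91 [-0.06000074 -0.01042066  0.0485    ]
420 166.94 [-0.05997758 -0.00956387  0.0485    ]
421 166.93 [-0.059985   -0.00871084  0.0485    ]
422 166.89 [-0.06001997 -0.00786129  0.0485    ]
423 166.83 [-0.06006379 -0.00701301  0.0485    ]
424 166.57 [-0.0602885  -0.00618712  0.0485    ]
425 166.55 [-0.06030446 -0.00533596  0.0485    ]
426 166.59 [-0.06026745 -0.00447837  0.0485    ]
427 166.63 [-0.06022936 -0.00362072  0.0485    ]
428 166.85 [-0.06003965 -0.00274401  0.0485    ]
429 166.86 [-0.06003322 -0.00189038  0.0485    ]
430 166.86 [-0.06002672 -0.00103687  0.0485    ]
431 166.86 [-0.06002418 -0.000184    0.0485    ]
432 166.86 [-0.06002092  0.00066883  0.0485    ]
433 166.86 [-0.06001997  0.00152123  0.0485    ]
434 166.86 [-0.06002129  0.00237319  0.0485    ]
435 166.85 [-0.06002909  0.00322416  0.0485    ]
436 166.85 [-0.06002233  0.0040769   0.0485    ]
437 166.87 [-0.0600079
[... 1473 characters left out ...]
 0.00435373  0.0485    ]
404 170.38 [-0.05990123  0.00540813  0.0485    ]
405 170.39 [-0.05989813  0.00646161  0.0485    ]
406 170.38 [-0.0599074  0.0075136  0.0485   ]
407 170.38 [-0.0599109   0.00856607  0.0485    ]
379 125.11 [-0.10610318 -0.0269235   0.055     ]
380 125.11 [-0.10610448 -0.02592613  0.055     ]
381 125.12 [-0.10609993 -0.02492834  0.055     ]
382 125.34 [-0.10588248 -0.02391134  0.055     ]
383 125.34 [-0.10588266 -0.022914    0.055     ]
384 125.32 [-0.10590695 -0.021919    0.055     ]
385 125.29 [-0.10593616 -0.02092462  0.055     ]
386 125.08 [-0.10613979 -0.01994682  0.055     ]
387 125.08 [-0.1061363  -0.01894981  0.055     ]
ring x -0.0603 nose x -0.1061 draw 0.0458
```

Run:
```python
from h import *
np.set_printoptions(precision=4,suppress=True)
Z=np.load('plate.npz');pl=lambda w:np.r_[(w[:2]-Z['o'])@Z['R'],w[2]]
for f,box in [('top0.png',(165,220,200,285)),('w2.png',(120,240,470,559)),('side0.png',(195,275,190,260))]:
    p,d,m=load(f); A=np.array([pl(atd(m,(r,c),d)) for r in range(box[0],box[1]) for c in range(box[2],box[3]) if d[r,c]>0])
    B=A[A[:,2]>.118]; print(f,len(B),'z max/pct',B[:,2].max(),np.percentile(B[:,2],[50,95,99]),'x',np.percentile(B[:,0],[1,99]),'y',np.percentile(B[:,1],[0,1,5,50,99]))
    C=A[(A[:,2]>.128)&(A[:,1]<.08)]
    for lo in np.arange(-.09,.05,.02):
        s=C[(C[:,0]>lo)&(C[:,0]<lo+.02)]
        if len(s)>3: print(round(lo,3),len(s),np.percentile(s[:,1],[2,10,50]),s[:,2].max())
```

```text
top0.png 889 z max/pct 0.14149891571381146 [0.1346 0.1377 0.1391] x [-0.1045 -0.014 ] y [0.0431 0.0438 0.0446 0.0796 0.1284]
-0.09 103 [0.0441 0.0461 0.0584] 0.13790597709913377
-0.07 132 [0.0441 0.0464 0.0615] 0.1397174891863926
-0.05 106 [0.0444 0.0462 0.0598] 0.13836857352039245
-0.03 40 [0.0436 0.0444 0.049 ] 0.1374127828409374
w2.png 6465 z max/pct 0.2995131155266105 [0.1345 0.1362 0.2981] x [-0.1056 -0.0172] y [-0.0703 -0.0609  0.0431  0.0559  0.0956]
-0.09 1328 [-0.0666 -0.0509  0.0521] 0.2995131155266105
-0.07 1309 [0.0432 0.0445 0.0595] 0.13741609287866044
-0.05 1079 [0.0433 0.0443 0.0583] 0.1367112811290813
-0.03 298 [0.0431 0.0437 0.0465] 0.13657669579731194
side0.png 831 z max/pct 0.14344664390702166 [0.1343 0.1382 0.1397] x [-0.1068 -0.0144] y [0.0429 0.044  0.0465 0.0813 0.1263]
-0.09 91 [0.0442 0.0481 0.06  ] 0.1382972751007039
-0.07 97 [0.0441 0.047  0.0612] 0.13834588613354493
-0.05 76 [0.0448 0.0482 0.0608] 0.13775226072100621
-0.03 29 [0.0437 0.0445 0.0499] 0.13805730168708863
```

Call:
{"fn": "carry_out", "kwargs": {
  "targets": [
    [[0,0,0,-0.13,1,0,1],[0,0,0,-0.13,1,0,1],[0,0,0,-0.13,1,0,1],[0,0,0,-0.13,1,0,1],[0,0,0,-0.12,1,0,1],[0,0,-0.94,0,0,0,1],[0,0,-0.94,0,0,0,1],[0,0,-0.94,0,0,0,1],[0,0,-0.94,0,0,0,1],[0,0,-0.94,0,0,0,1],[0,0,-0.94,0,0,0,1],[0,0,-0.94,0,0,0,1],[0,0,-0.94,0,0,0,1],[0,0,-0.94,0,0,0,1],[0,0,-0.94,0,0,0,1],[0,0,-0.94,0,0,0,1],[0,0,-0.91,0,0,0,1],[0,0,0,0,0,0,1]]
  ]
}}

```text
t: 13.15
eef_pos: [0.5951, 0.0006, 0.3395]
ee_rot: [3.141, -0.0, -1.826]
force: [-0.2, -0.4, 0.1]
width: 0.0877
```

Run:
```python
from h import *
np.set_printoptions(precision=4,suppress=True)
s=arm.get_state();print(s['t'],s['q'],s['eef_pos'],s['ee_rot'],np.degrees(s['ee_rot'][2]),s['force'],s['width'])
p,d,m=snap('wrist','w6.png')
Z=np.load('plate.npz');pl=lambda w:np.r_[(w[:2]-Z['o'])@Z['R'],w[2]]
print('grasp',pl(s['eef_pos']))
```

```text
13.15 [ 0.3292  0.2785 -0.2601 -0.     -1.0325 -0.5847] [0.5951 0.0006 0.3395] [ 3.1413 -0.0002 -1.8263] -104.63744170788442 [-0.2431 -0.3553  0.1276] 0.08766700591806618
grasp [-0.0105 -0.0042  0.3395]
```

View pics/w6.png

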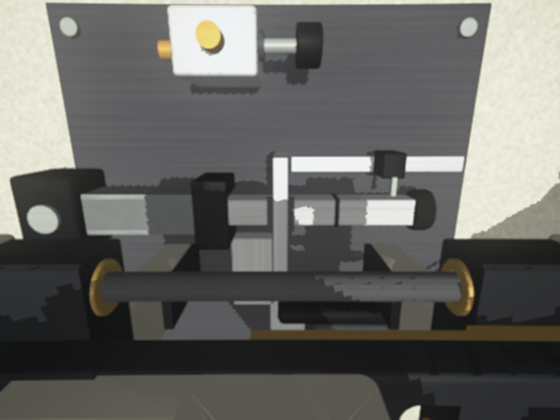

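Call:
{"fn": "carry_out", "kwargs": {
  "targets": [
    [[0,0,0,0,0,1,1],[0,0,0,0,0,1,1],[0,0,0,0,0,0.7,0.4],[0,0,0,0,0,0.4,0],[0,0,0,0,0,0,-0.5],[0,0,0,0,0,0,-1],[0,0,0,0,0,0,-1],[0,0,0,0,0,0,-1],[0,0,0,0,0,0,-1],[0,0,0,0,0,0,-1],[0,0,0,0,0,0,-1]]
  ],
  "squeeze": 12
}}

```text
t: 14.58
eef_pos: [0.5951, 0.0, 0.2623]
ee_rot: [-3.141, 0.0, -1.826]
force: [2.2, -0.4, -0.5]
width: 0.0097
```

Run:
```python
from h import *
np.set_printoptions(precision=4,suppress=True)
s=arm.get_state();print(s['t'],s['q'],s['eef_pos'],s['ee_rot'],np.degrees(s['ee_rot'][2]),s['force'],s['width'])
p,d,m=snap('wrist','w7.png')
Z=np.load('plate.npz');pl=lambda w:np.r_[(w[:2]-Z['o'])@Z['R'],w[2]]
print('grasp',pl(s['eef_pos']))
```

```text
14.575 [ 0.3283  0.3566 -0.3483  0.0003 -0.8653 -0.5833] [0.5951 0.     0.2623] [-3.141   0.0001 -1.8256] -104.59723286263119 [ 2.1669 -0.4363 -0.4817] 0.009668570719219786
grasp [-0.0103 -0.0048  0.2623]
```

View pics/w7.png

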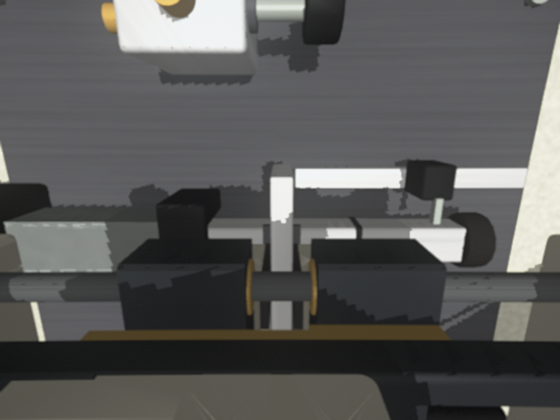

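Call:
{"fn": "carry_out", "kwargs": {
  "targets": [
    [[0,0,0,0,0.2,0,-1],[0,0,0,0,0.4,0,-1],[0,0,0,0,0.4,0,-1],[0,0,0,0,0.4,0,-1],[0,0,0,0,0.3,0,-1],[0,0,0,0,0.13,0,-1],[0,0,0,0,0,0,-1]]
  ]
}}

```text
t: 15.5
eef_pos: [0.5503, 0.0117, 0.2623]
ee_rot: [-3.142, 0.0, -1.825]
force: [3.5, -1.6, -1.6]
width: 0.0097
```

Run:
```python
from h import *
np.set_printoptions(precision=4,suppress=True)
s=arm.get_state();print(s['t'],s['eef_pos'],s['ee_rot'],np.degrees(s['ee_rot'][2]),s['force'],s['width'])
p,d,m=snap('wrist','w8.png')
Z=np.load('plate.npz');pl=lambda w:np.r_[(w[:2]-Z['o'])@Z['R'],w[2]]
print('grasp',pl(s['eef_pos']))
cv2.imwrite('pics/w8c.png',cv2.resize(p[160:280,260:420,::-1],(800,600),interpolation=cv2.INTER_CUBIC))
```

```text
15.5 [0.5503 0.0117 0.2623] [-3.1415  0.0001 -1.8253] -104.57967997207356 [ 3.5338 -1.5594 -1.6388] 0.009656151310522415
grasp [-0.0566 -0.0047  0.2623]
```

View pics/w8c.png

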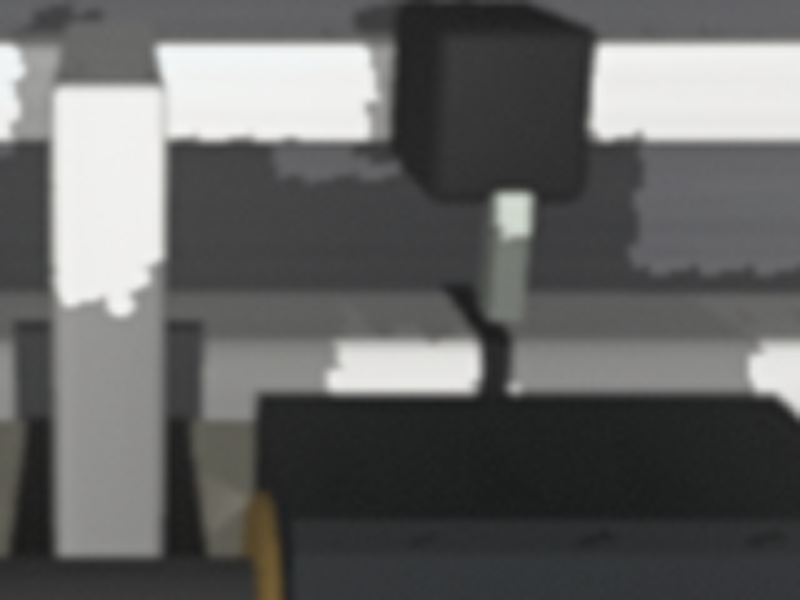

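Run:
```python
from h import *
np.set_printoptions(precision=4,suppress=True)
p,d,m=load('w8.png')
Z=np.load('plate.npz');pl=lambda w:np.r_[(w[:2]-Z['o'])@Z['R'],w[2]]
g=cv2.cvtColor(p,cv2.COLOR_RGB2GRAY)
for r in range(204,240,2): print(r,g[r,352:369],d[r,352:369:4], pl(atd(m,(r,360),d)))
```

```text
204 [ 63  62  63  64  69  83 112 156 193 210 212 213 207 180 122  72  59] [0.2392 0.2383 0.1919 0.1923 0.2395] [-0.1044 -0.0283  0.0562]
206 [ 63  62  62  64  72  78  92 119 161 192 198 196 191 163 108  65  61] [0.2399 0.2386 0.1923 0.1927 0.2397] [-0.1045 -0.0271  0.0562]
208 [ 63  62  63  66  72  82  95 111 128 134 126 120 114  99  74  61  62] [0.2394 0.2404 0.1926 0.1934 0.2393] [-0.1046 -0.0258  0.0562]
210 [ 62  61  62  65  72  82  96 111 118 119 120 119 113  95  72  61  61] [0.2402 0.2403 0.1946 0.1941 0.2408] [-0.1051 -0.0241  0.0546]
212 [ 63  63  63  66  74  83  99 115 120 120 120 119 110  91  70  62  63] [0.2409 0.2413 0.1949 0.1943 0.2396] [-0.1052 -0.0229  0.0546]
214 [ 63  63  63  67  76  86 102 116 120 119 119 118 107  84  65  62  62] [0.2423 0.2014 0.1941 0.1958 0.2415] [-0.105  -0.0219  0.0557]
216 [ 52  53  58  68  77  86 102 115 119 119 119 118 106  82  64  60  61] [0.2406 0.2014 0.195  0.1938 0.2434] [-0.1052 -0.0205  0.0551]
218 [ 33  34  43  60  76  88 103 115 119 119 119 117 107  88  78  78  78] [0.2237 0.2007 0.1949 0.1957 0.2435] [-0.1052 -0.0193  0.0556]
220 
[... 665 characters left out ...]
0.0109  0.0496]
230 [218 218 213 180 113  53  42  43  45  61  96 123 133 132 131 131 132] [0.2047 0.2041 0.2042 0.2048 0.2051] [-0.1075 -0.0092  0.0487]
232 [227 228 228 195 124  60  41  42  45  64 101 130 137 138 138 137 137] [0.2047 0.2045 0.2045 0.2044 0.2036] [-0.1075 -0.0079  0.0488]
234 [229 231 230 198 126  60  40  41  47  71 107 132 140 140 140 139 139] [0.2053 0.205  0.205  0.2056 0.2062] [-0.1077 -0.0065  0.0486]
236 [230 223 194 149  90  45  40  41  55  94 136 153 147 140 140 140 140] [0.2056 0.2056 0.2053 0.2065 0.2063] [-0.1078 -0.0051  0.0486]
238 [160 156 137  98  56  38  37  38  50  87 124 132 111  97  95  96  96] [0.0931 0.0924 0.0922 0.0937 0.0929] [-0.0796 -0.043   0.1555]
```

Run:
```python
from h import *
np.set_printoptions(precision=4,suppress=True)
p,d,m=load('w8.png')
Z=np.load('plate.npz');pl=lambda w:np.r_[(w[:2]-Z['o'])@Z['R'],w[2]]
for n,q,z in [('ringL',(232,356.3),.0486),('ringR',(232,361.5),.0486),('noseL',(220,357.5),.056),('noseR',(220,364.5),.056),('noseL204',(205,358.7),.056),('noseR204',(205,365.8),.056),('sideL',(220,354.7),.053)]: print(n,pl(atz(m,q,z)))
for c in ['side','top']:
    p,d,m=snap(c,c+'8.png')
    print(c,'ring/nose predicted px',proj(m,np.array([np.r_[Z['o']+Z['R']@np.array([-.106,0]),.0486],np.r_[Z['o']+Z['R']@np.array([-.106,-.017]),.056]])))
p,_,_=load('side8.png');a=cv2.resize(p[200:290,220:340,::-1],(800,600),interpolation=cv2.INTER_CUBIC);cv2.imwrite('pics/s8c.png',a)
p,_,_=load('top8.png');a=cv2.resize(p[160:280,200:360,::-1],(800,600),interpolation=cv2.INTER_CUBIC);cv2.imwrite('pics/t8c.png',a)
```

```text
ringL [-0.1052 -0.0078  0.0486]
ringR [-0.1086 -0.0078  0.0486]
noseL [-0.1036 -0.0182  0.056 ]
noseR [-0.1079 -0.0182  0.056 ]
noseL204 [-0.1037 -0.0276  0.056 ]
noseR204 [-0.108  -0.0276  0.056 ]
sideL [-0.1026 -0.0172  0.053 ]
side ring/nose predicted px [[247.5516 274.3442]
 [242.8238 280.6484]]
top ring/nose predicted px [[222.6816 255.8121]
 [224.0947 262.1597]]
```

View pics/s8c.png

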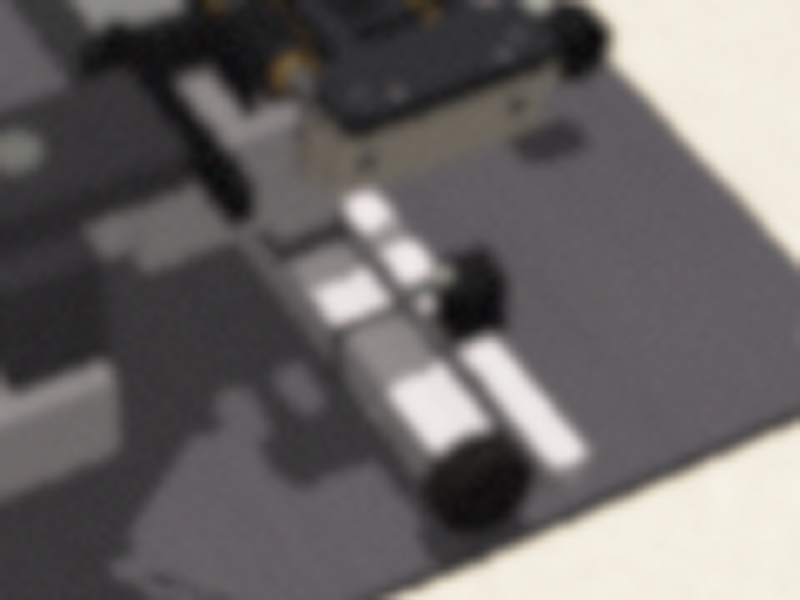

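View pics/t8c.png

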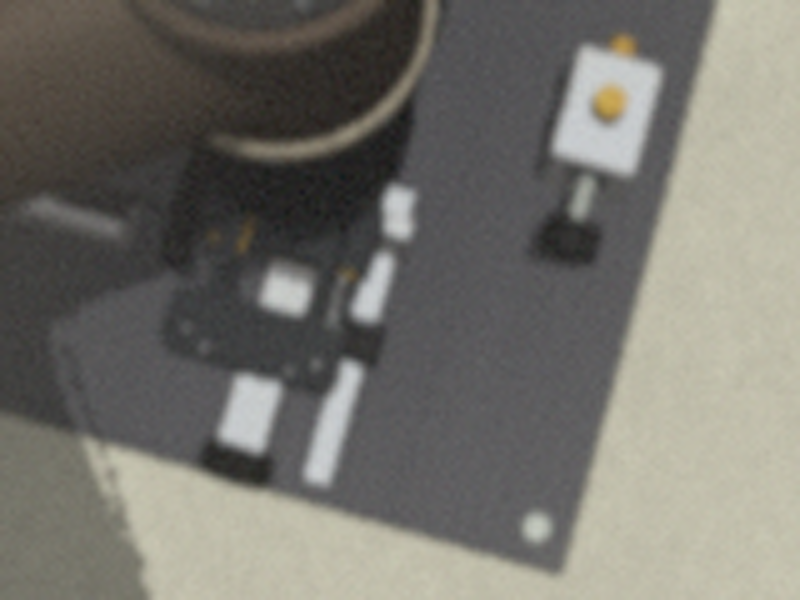

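Call:
{"fn": "carry_out", "kwargs": {
  "targets": [
    [[0,0,0,0,-0.03,0,-1],[0,0,0,-0.2,0,0,-1],[0,0,0,-0.3,0,0,-1],[0,0,0,-0.3,0,0,-1],[0,0,0,-0.3,0,0,-1],[0,0,0,-0.2,0,0,-1]]
  ],
  "squeeze": 8
}}

```text
t: 16.4
eef_pos: [0.5588, 0.0413, 0.2617]
ee_rot: [3.139, -0.004, -1.826]
force: [1.7, -12.5, -0.1]
width: 0.0099
```

```bash
cat > st.py <<'E'
from h import *
np.set_printoptions(precision=4,suppress=True)
s=arm.get_state();Z=np.load('plate.npz');pl=lambda w:np.r_[(w[:2]-Z['o'])@Z['R'],w[2]]
print(s['t'],'grasp',pl(s['eef_pos']),'yaw',np.degrees(s['ee_rot'][2]),'Fplate',s['force'][:2]@Z['R'],s['force'][2],s['width'])
E
python3 st.py
```

```text
16.4 grasp [-0.0559  0.0261  0.2617] yaw -104.6201215963357 Fplate [  4.8456 -11.6607] -0.09436079256287372 0.009931190970032507
```

Call:
{"fn": "carry_out", "kwargs": {
  "targets": [
    [[0,0,0,-0.25,0,0,-1],[0,0,0,-0.25,0,0,-1],[0,0,0,-0.25,0,0,-1],[0,0,0,-0.25,0,0,-1],[0,0,0,-0.2,0,0,-1],[0,0,0,0,0,0,-1]]
  ]
}}

```text
t: 17.15
eef_pos: [0.5662, 0.0698, 0.2617]
ee_rot: [3.139, -0.005, -1.826]
force: [2.3, -13.0, 0.9]
width: 0.0096
```

```bash
python3 st.py
python3 - <<'E'
from h import *
p,d,m=snap('wrist','w9.png')
E
```

```text
17.15 grasp [-0.0559  0.0555  0.2617] yaw -104.62821070784231 Fplate [  5.5141 -11.946 ] 0.8845726634115044 0.009630240999491424
```

View pics/w9.png

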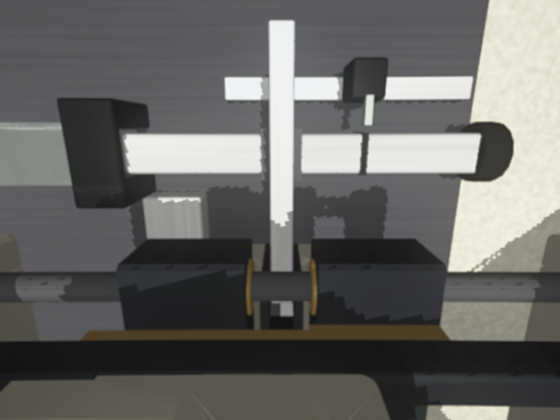

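```bash
cat > rn2.py <<'E'
from h import *
import sys
np.set_printoptions(precision=4,suppress=True)
def go(f,rr,nr,cols):
    p,d,m=load(f);Z=np.load('plate.npz');pl=lambda w:np.r_[(w[:2]-Z['o'])@Z['R'],w[2]]
    g=cv2.cvtColor(p,cv2.COLOR_RGB2GRAY).astype(float)
    for r in rr+nr: print(r,g[r,cols[0]:cols[1]].astype(int))
    def edges(v,c0,sg):
        v=sg*v; lo,hi=np.percentile(v,20),v.max(); t=(lo+hi)/2; k=v.argmax(); a=k
        while v[a]>t:a-=1
        b=k
        while v[b]>t:b+=1
        return c0+a+(t-v[a])/(v[a+1]-v[a]), c0+b-(t-v[b])/(v[b-1]-v[b])
    for n,rows,sg,z in [('ring',rr,-1,.0486),('nose',nr,1,.056)]:
        for r in rows:
            e=edges(g[r,cols[0]:cols[1]],cols[0],sg); x=[pl(atz(m,(r,c),z))[0] for c in e]
            print(n,r,np.round(e,2),np.array(x),'ctr %.4f'%np.mean(x), 'depth z',pl(atd(m,(r,np.mean(e)),d)))
E
python3 -c "
from rn2 import *
go('w9.png',[142,150,158,166],[98,104,110,116],(352,384))"
```

```text
142 [232 232 233 232 233 233 233 229 212 168 108  70  67  68  70 100 168 228
 235 233 232 232 232 232 233 232 232 232 232 232 232 232]
150 [229 229 228 228 229 229 230 229 203 136  78  67  68  68  83 135 197 229
 230 229 228 229 228 228 228 229 229 228 228 228 228 229]
158 [232 232 232 231 232 233 232 211 148  87  66  68  67  70 104 172 228 234
 233 232 232 232 232 232 232 233 233 232 233 232 232 232]
166 [234 235 235 235 235 236 235 213 144  81  63  65  64  72 117 184 230 236
 235 235 235 234 235 235 235 235 235 235 234 235 235 235]
98 [ 50  52  53  53  50  51  50  50  51  49  49  52  67 112 175 223 231 229
 228 229 224 182 109  53  44  47  49  49  52  63  84 115]
104 [ 70  70  70  70  70  70  68  69  68  68  75  82  93 136 198 227 228 227
 228 229 216 163 112  96  97 100 101 101 101 101 101 101]
110 [ 98  97  98 100 101 102 102 102 102 101  97  91 108 165 220 230 229 228
 229 228 202 142 101 100 101 101 101 102 102 102 102 102]
116 [106 105 105 105 105 104 105 105 103 103  95  94 130 188 225 229 228 228
 228 219 173 123 103 103 105 104 105 103 105 105 104 104]
ring 142 [361.3  367.73] [-0.1046 -0.1084] ctr -0.1065 depth z [-0.1064 -0.0055  0.0489]
ring 150 [360.82 367.21] [-0.1046 -0.1084] ctr -0.1065 depth z [-0.1065 -0.0008  0.0487]
ring 158 [359.98 366.66] [-0.1044 -0.1084] ctr -0.1064 depth z [-0.1065  0.004   0.0483]
ring 166 [359.93 366.48] [-0.1047 -0.1087] ctr -0.1067 depth z [-0.1067  0.0088  0.0487]
nose 98 [365.45 373.57] [-0.1034 -0.1079] ctr -0.1057 depth z [-0.1054 -0.0295  0.0569]
nose 104 [365.22 373.26] [-0.1035 -0.108 ] ctr -0.1057 depth z [-0.1061 -0.0265  0.0547]
nose 110 [365.   372.62] [-0.1036 -0.1079] ctr -0.1057 depth z [-0.1059 -0.0233  0.0553]
nose 116 [364.62 372.14] [-0.1036 -0.1078] ctr -0.1057 depth z [-0.1056 -0.0201  0.0565]
```

Call:
{"fn": "carry_out", "kwargs": {
  "targets": [
    [[0,0,0,-0.1,-0.03,0,-1],[0,0,0,-0.15,0,0,-1],[0,0,0,-0.1,0,0,-1],[0,0,0,0,0,0,-1]]
  ]
}}

```text
t: 17.7
eef_pos: [0.5677, 0.0743, 0.2615]
ee_rot: [3.135, -0.012, -1.827]
force: [0.0, -35.8, 6.7]
width: 0.01
```

```bash
python3 st.py
python3 - <<'E'
from h import *
p,d,m=snap('wrist','w10.png')
p,d,m=snap('side','s10.png');a=cv2.resize(p[180:300,170:330,::-1],(800,600),interpolation=cv2.INTER_CUBIC);cv2.imwrite('pics/s10c.png',a)
E
```

```text
17.7 grasp [-0.0555  0.0602  0.2615] yaw -104.69420923581106 Fplate [  9.0502 -34.6596] 6.665784439786927 0.009953012697735852
```

View pics/s10c.png

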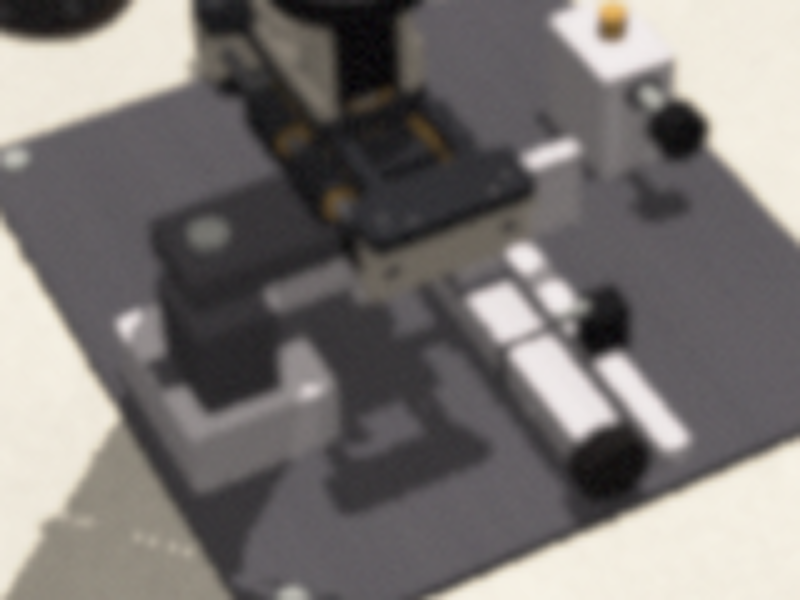

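View pics/w10.png

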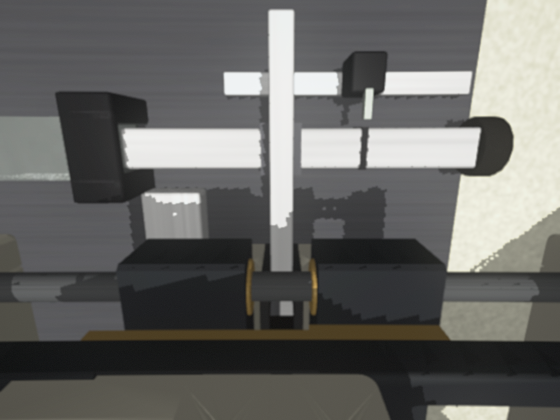

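```bash
python3 - <<'E'
from h import *
np.set_printoptions(precision=4,suppress=True)
Z=np.load('plate.npz');pl=lambda w:np.r_[(w[:2]-Z['o'])@Z['R'],w[2]]
for f,q in [('side0.png',(222.6,222.0)),('side0.png',(222.2,222.0)),('s10.png',(226.4,211.6))]:
    p,d,m=load(f); print(f,pl(atz(m,q,.138)),atd(m,q,d)[2])
    # subpixel screw centroid
    g=cv2.cvtColor(p,cv2.COLOR_RGB2GRAY).astype(float); r,c=int(q[0]),int(q[1]); w=g[r-4:r+6,c-6:c+7]; w=np.clip(w-np.percentile(w,60)-10,0,None)
    yy,xx=np.mgrid[r-4:r+6,c-6:c+7]; qq=((w*yy).sum()/w.sum(),(w*xx).sum()/w.sum()); print(qq,pl(atz(m,qq,.138)))
# lever extent near foot/arm far edge
for f in ['side0.png','s10.png']:
    p,d,m=load(f); A=np.array([pl(atd(m,(r,c),d)) for r in range(195,275) for c in range(185,260) if d[r,c]>0])
    B=A[(A[:,2]>.128)&(A[:,2]<.142)&(A[:,1]>.08)]; print(f,len(B),np.percentile(B[:,1],[90,97,99,100]))
E
python3 -c "
from rn2 import *
go('w10.png',[140,146,152,160],[94,100,106,112],(352,384))" | grep ctr
```

```text
side0.png [-0.0583  0.1069  0.138 ] 0.13827796007433513
(np.float64(222.00580973129996), np.float64(221.7359477124183)) [-0.0563  0.1066  0.138 ]
side0.png [-0.0571  0.1064  0.138 ] 0.134553958912493
(np.float64(222.00580973129996), np.float64(221.7359477124183)) [-0.0563  0.1066  0.138 ]
s10.png [-0.0584  0.1323  0.138 ] 0.13731089078550396
(np.float64(226.15021901571754), np.float64(211.13707807266167)) [-0.0571  0.1329  0.138 ]
side0.png 348 [0.1233 0.1258 0.1264 0.1268]
s10.png 524 [0.1478 0.1515 0.1519 0.1526]
ring 140 [360.17 367.21] [-0.1043 -0.1085] ctr -0.1064 depth z [-0.1063 -0.0033  0.049 ]
ring 146 [360.74 366.79] [-0.1049 -0.1085] ctr -0.1067 depth z [-0.1066  0.0002  0.049 ]
ring 152 [359.3  366.58] [-0.1042 -0.1086] ctr -0.1064 depth z [-0.1062  0.0037  0.0496]
ring 160 [359.88 365.9 ] [-0.1049 -0.1085] ctr -0.1067 depth z [-0.1069  0.0086  0.048 ]
nose 94 [364.63 372.98] [-0.1034 -0.108 ] ctr -0.1057 depth z [-0.1057 -0.0284  0.056 ]
nose 100 [364.52 372.62] [-0.1035 -0.108 ] ctr -0.1058 depth z [-0.1058 -0.0253  0.0558]
nose 106 [364.33 371.89] [-0.1036 -0.1078] ctr -0.1057 depth z [-0.1056 -0.0221  0.0563]
nose 112 [364.02 371.5 ] [-0.1037 -0.1079] ctr -0.1058 depth z [-0.1061 -0.019   0.0546]
```

Call:
{"fn": "carry_out", "kwargs": {
  "targets": [
    [[0,0,0,0.08,-0.02,0,-1],[0,0,0,0.08,0,0,-1],[0,0,0,0,0,0,-1]]
  ]
}}

```text
t: 18.18
eef_pos: [0.5675, 0.0732, 0.2615]
ee_rot: [3.137, -0.006, -1.827]
force: [-3.6, -16.3, 3.3]
width: 0.0103
```

```bash
python3 st.py
python3 - <<'E'
from rn2 import *
p,d,m=snap('wrist','w11.png')
go('w11.png',[136,140,144,148,152,156,160],[94,100,106,112],(352,384))
E
python3 st.py
```

```text
18.175 grasp [-0.0555  0.0591  0.2615] yaw -104.66654395895276 Fplate [  0.6121 -16.6468] 3.282593532974413 0.010261561129438957
136 [232 232 232 232 232 232 232 230 222 185 120  71  66  67  66  92 160 225
 235 233 233 232 232 231 232 232 232 232 232 232 233 232]
140 [228 229 228 228 228 228 229 229 206 144  83  66  67  67  69 100 164 220
 230 228 227 227 227 228 227 227 227 227 227 227 227 227]
144 [229 228 229 228 228 228 229 229 210 151  91  67  67  66  71 105 169 221
 230 228 228 227 229 228 229 228 228 228 228 229 228 228]
148 [233 233 233 232 233 233 234 234 211 141  80  65  66  66  78 131 195 231
 234 233 233 233 233 233 233 233 233 232 233 233 233 233]
152 [231 231 231 232 232 232 232 215 157  91  65  67  67  66  96 166 227 234
 233 232 232 232 232 232 232 232 233 233 233 232 233 233]
156 [232 232 232 232 232 233 233 221 170 103  67  65  65  69 102 171 228 234
 233 232 232 232 232 232 233 232 232 232 233 232 232 232]
160 [235 235 234 235 235 236 235 219 156  90  64  63  63  70 110 180 230 237
 236 235 235 235 235 235 235 235 235 235 235 235 235 235]
94 [ 46  45  45  44  44  4
[... 920 characters left out ...]
063 depth z [-0.1062  0.0038  0.049 ]
ring 156 [360.32 366.67] [-0.1046 -0.1084] ctr -0.1065 depth z [-0.1064  0.0062  0.049 ]
ring 160 [360.11 366.56] [-0.1046 -0.1085] ctr -0.1066 depth z [-0.1066  0.0086  0.0484]
nose 94 [365.58 373.66] [-0.1034 -0.1079] ctr -0.1057 depth z [-0.1062 -0.0284  0.0541]
nose 100 [365.26 373.37] [-0.1035 -0.108 ] ctr -0.1057 depth z [-0.1059 -0.0252  0.0555]
nose 106 [365.12 372.73] [-0.1036 -0.1079] ctr -0.1057 depth z [-0.1059 -0.022   0.0553]
nose 112 [364.81 372.34] [-0.1037 -0.1079] ctr -0.1058 depth z [-0.1061 -0.0189  0.0547]
18.225 grasp [-0.0555  0.0591  0.2615] yaw -104.66173462856138 Fplate [  0.6586 -15.7822] 3.4903365586033996 0.009983843467413855
```

Call:
{"fn": "carry_out", "kwargs": {
  "targets": [
    [[0,0,0,0.1,0,0,-1],[0,0,0,0,-0.02,0,-1],[0,0,0,0,0,0,-1]]
  ]
}}

```text
t: 18.6
eef_pos: [0.5682, 0.0724, 0.2615]
ee_rot: [3.138, -0.003, -1.826]
force: [-0.6, -7.7, 0.3]
width: 0.0099
```

```bash
python3 st.py
python3 - <<'E'
from rn2 import *
p,d,m=snap('wrist','w12.png')
go('w12.png',[140,144,148,152,156,160],[94,100,106,112],(352,384))
E
python3 st.py
```

```text
18.6 grasp [-0.0546  0.0585  0.2615] yaw -104.63017703281575 Fplate [ 1.3393 -7.6485] 0.2588484619868883 0.009888264895110554
140 [228 228 228 228 228 228 228 226 215 184 126  77  66  67  66  73 113 177
 223 229 228 227 227 228 227 227 227 227 227 227 227 227]
144 [229 228 229 228 228 228 230 229 207 145  84  65  67  67  69 100 165 221
 231 229 228 228 228 228 228 228 228 228 229 228 229 228]
148 [233 233 233 233 233 233 234 234 223 168 102  67  67  66  75 119 185 230
 235 234 234 233 233 233 233 233 233 233 233 233 233 233]
152 [231 232 232 232 232 232 233 232 211 143  81  66  67  65  71 110 176 228
 234 233 232 232 232 233 232 233 232 232 233 233 233 232]
156 [232 232 232 232 232 233 229 206 151  92  65  65  65  65  90 154 212 230
 232 232 232 232 232 232 232 233 232 233 232 232 233 232]
160 [235 235 235 235 235 236 235 220 159  93  65  64  63  68 105 176 231 237
 236 235 235 235 235 235 235 235 235 235 235 235 235 235]
94 [ 47  45  46  45  45  44  44  43  45  44  43  44  43  48  62  82 130 192
 225 228 227 227 228 214 152  80  52  59  67  74  82  96]
100 [ 70  69  69  68  69  68  
[... 689 characters left out ...]
-0.1054 depth z [-0.1052  0.0038  0.0492]
ring 156 [360.04 366.91] [-0.103  -0.1072] ctr -0.1051 depth z [-0.1049  0.0061  0.0496]
ring 160 [360.15 366.62] [-0.1033 -0.1072] ctr -0.1052 depth z [-0.1051  0.0086  0.0491]
nose 94 [368.1  376.22] [-0.1034 -0.1078] ctr -0.1056 depth z [-0.1056 -0.0282  0.0562]
nose 100 [367.84 376.01] [-0.1035 -0.108 ] ctr -0.1057 depth z [-0.1056 -0.0251  0.0563]
nose 106 [367.76 375.26] [-0.1037 -0.1078] ctr -0.1057 depth z [-0.106  -0.022   0.0552]
nose 112 [367.23 374.83] [-0.1036 -0.1078] ctr -0.1057 depth z [-0.1057 -0.0188  0.0562]
18.65 grasp [-0.0546  0.0585  0.2615] yaw -104.62820207355352 Fplate [ 1.4518 -7.7401] 0.7490151806371328 0.01000855453797565
```

Call:
{"fn": "carry_out", "kwargs": {
  "targets": [
    [[0,0,0,0,0.02,0,-1],[0,0,0,0,0,0,-1],[0,0,0,0,0,0,-1],[0,0,0,0,0,0,-1],[0,0,0,0,0,0,-1],[0,0,0,0,0,0,-1]]
  ]
}}

```text
t: 19.4
eef_pos: [0.5681, 0.0724, 0.2615]
ee_rot: [3.139, -0.003, -1.826]
force: [1.6, -9.1, -1.6]
width: 0.0103
```

```bash
python3 st.py; python3 - <<'E' | grep -v '^[0-9 ]*\[\|^ '
from rn2 import *
p,d,m=snap('wrist','w13.png')
go('w13.png',[140,144,148,152,156,160],[94,100,106,112],(352,384))
p,d,m=snap('side','s13.png');a=cv2.resize(p[180:300,170:330,::-1],(800,600),interpolation=cv2.INTER_CUBIC);cv2.imwrite('pics/s13c.png',a)
Z=np.load('plate.npz');pl=lambda w:np.r_[(w[:2]-Z['o'])@Z['R'],w[2]]
A=np.array([pl(atd(m,(r,c),d)) for r in range(195,275) for c in range(185,260) if d[r,c]>0])
B=A[(A[:,2]>.128)&(A[:,2]<.142)&(A[:,1]>.08)]; print('lever far edge',np.percentile(B[:,1],[90,97,99,100]))
snap('top','t13.png')
E
python3 st.py
```

```text
19.4 grasp [-0.0547  0.0585  0.2615] yaw -104.62978591675483 Fplate [ 3.7962 -8.3753] -1.5808403222839773 0.01031174348521026
ring 140 [361.64 368.6 ] [-0.1034 -0.1075] ctr -0.1054 depth z [-0.1055 -0.0032  0.0485]
ring 144 [361.04 367.76] [-0.1032 -0.1072] ctr -0.1052 depth z [-0.1051 -0.0008  0.0488]
ring 148 [361.34 367.52] [-0.1035 -0.1072] ctr -0.1053 depth z [-0.1053  0.0015  0.0487]
ring 152 [361.02 367.6 ] [-0.1035 -0.1074] ctr -0.1054 depth z [-0.1058  0.004   0.0473]
ring 156 [360.05 366.91] [-0.103  -0.1072] ctr -0.1051 depth z [-0.105   0.0062  0.049 ]
ring 160 [360.22 366.64] [-0.1033 -0.1072] ctr -0.1052 depth z [-0.1054  0.0087  0.0478]
nose 94 [368.1  376.29] [-0.1034 -0.1079] ctr -0.1056 depth z [-0.1055 -0.0281  0.0566]
nose 100 [367.84 376.03] [-0.1035 -0.108 ] ctr -0.1057 depth z [-0.1061 -0.0252  0.0547]
nose 106 [367.77 375.35] [-0.1037 -0.1079] ctr -0.1058 depth z [-0.106 -0.022  0.055]
nose 112 [367.24 374.81] [-0.1036 -0.1078] ctr -0.1057 depth z [-0.1058 -0.0188  0.0555]
lever far edge [0.1477 0.1516 0.1521 0.1528]
19.55 grasp [-0.0548  0.0586  0.2615] yaw -104.62733013998775 Fplate [ 3.8198 -8.9677] -1.6127954440098908 0.010121804343937366
```

View pics/s13c.png

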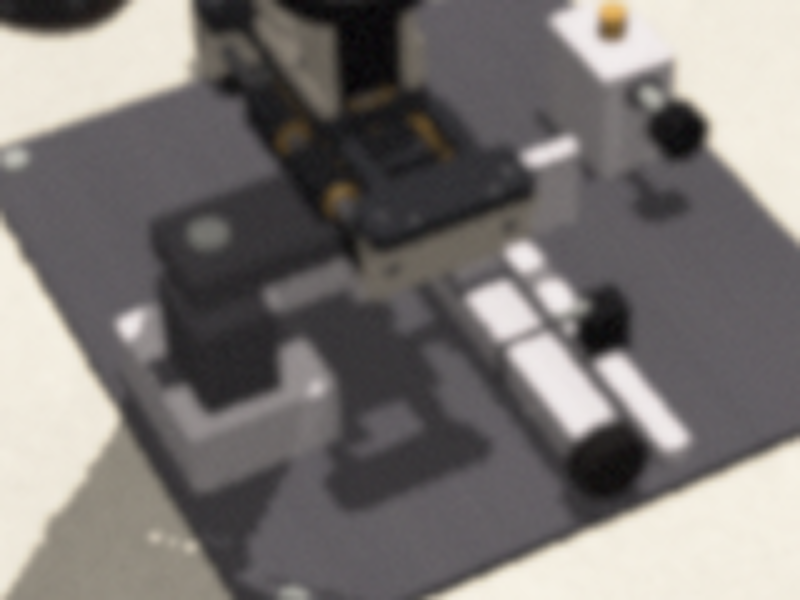

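View pics/t13.png

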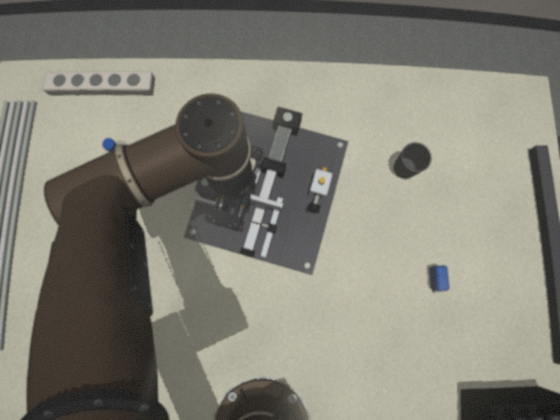

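```bash
python3 -c "
from station import arm
print(arm.job_done())"
```

```text
the job is handed in; nothing more can be done
None
```

The job is done and handed in at about 19.6 s, with the gripper still holding the handle.

- **Vent knob:** I pulled it about 26 mm until it met its stop at about 15 N. I then pushed it home until it met its stop at about 17 N. The wrist camera puts its front face within about 0.5 mm of where it started.
- **Leg:** The last wrist picture puts the ring at plate x −105.3 mm and the index nose at −105.7 mm, so the ring is 0.4 mm short of the nose. While I pushed the lever, the leg was over-drawn by about 0.8 mm. It had stuck under the sideways load, and I corrected it after easing the push.
- **Lever:** I moved it only once the leg was at the mark, and pushed until the force jumped from 12 N to 35 N against its stop. The side camera shows it travelled about 26 mm, which fits the 30 mm stop only if it began about 4 mm along; I did not measure its starting position separately. It stayed there after I eased the push.
- **Bystanders:** In the last overhead picture the pen cup and tape measure are where they were. The arm hides most of the bottle, but its cap is in the same place.

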